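# Hang the bottle basket on the spring lift

### The arm

A 6-joint arm with a two-finger parallel gripper is mounted at the origin on the work surface. World frame = base frame: x ahead of the robot, y to its left, z up, the work surface at z = 0. Lengths are in mm, angles in rad, forces in N, time in s.
With the tool pointing down it reaches from about 325 to 775 mm from the base axis. Payload 5.5 kg.
Tool frame: the origin (TCP) lies on the centre line of the jaws, within the pads' length; the fingertips stand 11 mm ahead of it and the grasp point (between the pads) lies 8 mm behind it (robot.tcp_to_tips is the distance from the TCP to the fingertips, in mm); x points along the fingers, z is the direction in which the jaws open and shut, and the axes are right-handed (so a half turn about x gives the same grasp; the last joint's range is limited). The gripper opens to 85 mm and grips with 20 to 120 N. Pads are 22 mm wide; open, the fingers measure 114 mm over their backs; the gripper's body (76 mm by 85 mm) begins 54 mm behind the grasp point. The pads swing forward as they close: fully open they stand 13 mm farther back than shut.
Start: joints at [1.138, 0.091, 1.231, -0, 1.82, -0.057], TCP at [220.215, 558.141, 242.275] pointing down, gripper open.
Joint ranges: [-2.87, 2.87], [-0.86, 2.18], [0.17, 2.46], [-1.51, 4.65], [0.06, 2.69], [-2.65, 2.65]. Speed limits (rad/s): [2.57, 2.57, 3.01, 3.14, 3.14, 3.14].

### API

Orientations are given as a unit quaternion [w, x, y, z].
In Python, from workcell import telemetry, imaging, sign_off, spotter, robot gives the robot as it stands.
- The arm moves only by the tool jog_arm, never from a script. Its argument "commands" is a list of rows, each an object with "linear": the shift along the tool's x, y, z in cm, a list of three; "turn": the turn about the tool's x in degrees. In form: [{"linear": [dx, dy, dz], "turn": turn}, ...]. A call has 1 to 10 rows; each row shifts and turns the commanded pose from where the row before left it, along the tool's axes as they then stand; what a row does not reach is not made up. A row lasts 1/12 s, in which the tool goes at most 41.7 mm and 7.16 degrees, less where a joint would pass 70% of its speed; a pose out of reach is approached as far as the arm can. A call with a gripper value outside its range is refused whole. "gripper" is the opening in per cent of the stroke, from 0 (shut) to 100 (fully open), set as the call begins (left out, the last holds). The fingers move at their own pace and stop on an object; "force" is the grip in N (left out, the last holds). Time passes only in rows, so rows that do not move let the fingers close. It gives the time, the measured TCP pose, the force and the opening at its end, in the units of the state.
- telemetry.observe(): the state, without advancing time (a new reading comes with each control period).
- imaging.camera(name): name is "scene" or "side" or "wrist"; returns the picture (384x512x3 uint8, blue, green, red); there is no depth.
- imaging.camera_info(name): a dict with "vertical_fov" (degrees; the focal length in pixels is half the picture's height over the tangent of half this angle, whatever the lens; pixels are square), "cx", "cy" (the principal point, pixels), "dist_coeffs" ([k1, k2, p1, p2, k3] as OpenCV has them; the pictures are not rectified), "eye" and "orientation" of the camera in the world; the wrist camera has in their place "tool_from_camera" (4x4, takes a point from camera to tool coordinates, whose origin is the TCP and whose axes are the tool frame's). Camera axes: x right, y down, z forward; pixel columns grow to the right and rows downward; lengths in mm; the calibration is good to about 2 mm. A picture is of the moment at which its call begins: read the wrist's pose just before it. camera_info takes no time and is no camera call.
- sign_off(): hands the job in, once; it reports no verdict.
Trained networks look in the newest picture that a camera, given by its name, has taken for a name from the list of things; names that differ only in an ending like _2 or _b are one class to them, and where a whole thing is asked for, a point or a joint stands for the part that bears it (a point fixed in the world has none). Each returns a list of dicts, best first, with "p" (0 to 1); they miss things now and then, are a little off and sometimes report something else, mostly with a low value. They report only what shows in the picture. A call takes as long as a camera call. They do not tell look-alikes from the thing itself.
- spotter.cut_out(camera, label): "pixels" (384x512 bool, what is visible of it).
- spotter.mark_of(camera, label): "at" ([x, y, z] in mm, in world coordinates, good to about 4 mm: a listed point, or the origin of a listed thing).
The state is a dict: "time": time; "joint_positions": joint angles; "dq": joint speeds; "joint_efforts": joint torques, N m; "tcp_pos": TCP position; "tool_rot": TCP orientation; "contact_force": force on the tool from outside, world axes, zero at the start; "wrist_torque": the same for the moment, N m; "grip_width": finger opening in mm.
Only numpy, scipy, OpenCV 4.12 (cv2) and the standard library are available. Lean on these libraries where they do the work, as an engineer would, in place of code of your own. Each camera call takes 0.05 s, during which the arm holds its last target.

### The job

Take the swing arm of the spring lift by its black upright handle, pull its hook down beside the basket and work the hook under the basket's handle bar, then let the spring raise the basket gently out of the bath until the arm is fully up, and let go. The basket must end up hanging still on the hook, clear above its own bath. Feel for the bar rather than shoving the basket, never let the arm fly up by itself, and leave the other things on the bench alone.

Things in the scene. Friction and masses are not known exactly. Their poses are not given: they have to be found in the camera images.
- stand: Fixed steel stand: open bath, outside 163 x 113 mm, walls 5 mm, rim 65 mm and inner floor 7 mm above the bench, joined by a base plate to an upright post 26 mm wide, 405 mm tall, with a 68 mm wide spring housing on top (375 to 420 mm up). Origin: on the bench under the bath's centre; x points level from bath to post (bath's long side), z up.
- post_axis (a point): Point on the bench at the post's centre line, 200 mm along the stand's x from the bath's centre. The arm swings about this upright line.
- swing (a joint): Swing of the arm about the post, rad, -0.6 to 0.6; 0 = over the bath's middle line, from the post along the stand's -x. It grows as the arm's end moves to the stand's +y: at angle q the handle is at stand x = 0.2 - 0.2 cos q, y = 0.2 sin q (m). Light friction, about 0.75 N at the handle: it stays where it is left.
- lift (a joint): How far the arm is pulled down, m: 0 = fully up, where its spring holds it against a stop; 0.135 = bottom stop. The spring pulls the empty arm up with a net 11 N at the top, about 14.5 N at the bottom.
- handle (a point): Grip point of the arm's upright round black handle (24 mm wide, 42 mm tall) on a 56 mm wide disc on top of the flat aluminium arm (26 mm wide). The point is on the handle's axis, 21 mm above the disc and 21 mm below the handle's top; 314 mm above the bench with the arm up. Free space around and above; fingertips may bear down on the disc. z up, x along the arm to the post.
- hook: Steel J hook under the arm's end, of 8 mm round bar. Origin: the seat (top of its bottom bend), 80 mm below the handle point, 234 mm above the bench with the arm up. x along the arm to the post, z up. Shank at y = -10.5 mm (right under the handle), tip at y = +10.5 mm (centre lines): throat 13 mm. Tip's top 12 mm above the seat, underside 8 mm below. It goes under a bar tip first, towards +y.
- basket: Loose steel basket, 150 x 100 x 60 mm, with six capped bottles (0.45 to 0.7 kg in all), standing in the bath with 1.5 mm of play all round. Origin: centre of its underside; x along its long side (as the stand's), z up. Pushed sideways at its handle bar it gives a few mm at most (2 to 8 N) as its play is taken up, then stands firm.
- bail_middle (a point): Point of the basket 125 mm above its origin: the height of the centre line of its handle, an arched bail of 8 mm round steel along x with a level middle 24 mm long, sloping down to legs at x = -70 and +70 mm. NOT MEASURED: the bail is clamped anywhere from 26 mm to the -y to 26 mm to the +y side of this point (all of it, differently each time), so the bar must be seen or felt for.
- rinse_bottle: White capped plastic bottle, 64 mm wide, 160 mm tall, bystander; origin at the centre of its underside.
- sample_cup: Clear plastic cup, 68 mm wide, 85 mm tall, bystander; origin at the centre of its underside.
- pipette_tray: Open steel tray, 160 x 90 x 30 mm, bystander; origin at the centre of its underside.
There are look-alikes about, which are no part of the job. Of the things shaped like the basket, the steel one is meant.

How it is judged:
By the outcome, as a careful person would: the job done as asked, in the order asked, and still so for the second after the job is handed in, with the robot touching nothing.
It also fails if it takes over 72 s, if anything falls off the work surface, if the arm or the gripper's body presses on something with over 40 N, if the wrist force passes 120 N, or if a joint passes its speed limit or range.

## Working session

There is one attempt and no reset: what is moved stays moved. The work goes in short steps, Python scripts to look and compute and a tool call to move; the robot and the scene stay as the last step left them, time stands still between calls to the robot, and variables do not carry over. Pictures are saved under pics/ and viewed, and the job is handed in when it is done.

Besides the shell and the picture viewer there is one more tool, called after "Emit:" as name(argument=value, ...), one argument or row to a line, values as JSON. jog_arm: Moves the arm, as the interface text tells. Its arguments: {"type":"object","properties":{"commands":{"type":"array","items":{"type":"object","properties":{"linear":{"type":"array","items":{"type":"number"}},"turn":{"type":"number"}}}},"gripper":{"type":"number"},"force":{"type":"number"}},"required":["commands"]}

```bash
ls; mkdir -p pics
cat > h.py <<'E'
import numpy as np, cv2, json
from workcell import telemetry, imaging, sign_off, spotter, robot
from scipy.spatial.transform import Rotation as R
def K(i):
    f=192/np.tan(np.radians(i['vertical_fov'])/2)
    return np.array([[f,0,i['cx']],[0,f,i['cy']],[0,0,1.]])
def rot(q): return R.from_quat([q[1],q[2],q[3],q[0]]).as_matrix()
def campose(name,st=None):
    i=imaging.camera_info(name)
    if name=='wrist':
        st=st or telemetry.observe()
        T=np.array(i['tool_from_camera']);Rt=rot(st['tool_rot'])
        return i,Rt@T[:3,:3],Rt@T[:3,3]+np.array(st['tcp_pos'])
    return i,rot(i['orientation']),np.array(i['eye'])
def ray(name,px,st=None):
    i,Rc,e=campose(name,st)
    u=cv2.undistortPoints(np.array(px,float).reshape(-1,1,2),K(i),np.array(i['dist_coeffs'],float)).reshape(-1,2)
    d=np.c_[u,np.ones(len(u))]@Rc.T
    return e,d
def atz(name,px,z,st=None):
    e,d=ray(name,px,st); return e+d*((z-e[2])/d[:,2])[:,None]
def proj(name,P,st=None):
    i,Rc,e=campose(name,st)
    rv=cv2.Rodrigues(Rc.T)[0]
    return cv2.projectPoints(np.array(P,float).reshape(-1,3),rv,-Rc.T@e,K(i),np.array(i['dist_coeffs'],float))[0].reshape(-1,2)
def save(name,fn):
    im=imaging.camera(name); cv2.imwrite('pics/'+fn,im); return im
E
python3 - <<'E'
from h import *
s=telemetry.observe();print({k:np.round(v,3) for k,v in s.items()})
for c in ['scene','side','wrist']:
    save(c,c+'0.png'); print(c,imaging.camera_info(c))
for l in ['stand','post_axis','handle','hook','basket','bail_middle']:
  for c in ['scene','side']:
    print(l,c,[(round(d['p'],2),np.round(d['at'],1)) for d in spotter.mark_of(c,l)])
E
```

```text
pics
{'time': np.float64(0.0), 'joint_positions': array([ 1.138,  0.092,  1.232, -0.   ,  1.82 , -0.057]), 'dq': array([-0.   , -0.   ,  0.001, -0.001, -0.001, -0.   ]), 'joint_efforts': array([-0.0000e+00, -4.5873e+01, -4.1803e+01,  0.0000e+00,  1.1000e-02,
       -0.0000e+00]), 'tcp_pos': array([220.095, 557.889, 241.135]), 'tool_rot': array([ 0.584, -0.398,  0.585,  0.397]), 'contact_force': array([ 0.471,  0.654, -0.268]), 'wrist_torque': array([-0.017, -0.02 ,  0.01 ]), 'grip_width': np.float64(85.648)}
scene {'vertical_fov': 45.66437975727804, 'cx': 253.44934551679324, 'cy': 193.53947315810686, 'dist_coeffs': array([-0.17412641,  0.        ,  0.        ,  0.        ,  0.        ]), 'eye': array([1527.03907509,   51.49186375, 1411.57540404]), 'orientation': array([-0.22068753,  0.65148829,  0.68582795, -0.23769737])}
side {'vertical_fov': 57.14058150204799, 'cx': 261.9590177350351, 'cy': 190.68734605061516, 'dist_coeffs': array([-0.07106999,  0.        ,  0.        ,  0.        ,  0.        ]), 'eye': array([ 385.37138508, -744.72163832,  973.93309783]), 'orientation': array([-0
[... 813 characters left out ...]
83, array([ 773.5, -129.2,   -3.5]))]
handle scene []
handle side [(0.8, array([595.2, -43.1, 313. ]))]
hook scene [(0.6, array([597.8, -33.4, 239.2])), (0.52, array([ 4.050e+02, -3.753e+02, -4.000e-01]))]
hook side [(0.56, array([597.9, -33.3, 233.5])), (0.41, array([442.8, 410.5,   0.7]))]
basket scene [(0.9, array([770.9, 164.3,  -3.3])), (0.86, array([590.4, -58.1,  10.9]))]
basket side [(0.76, array([585.8, -51.5,   3.7])), (0.75, array([768.5, 164.4,   2.2]))]
bail_middle scene [(0.94, array([589.7, -53.4, 130.2])), (0.88, array([777.3, 170.7, 127.3]))]
bail_middle side [(0.79, array([585.6, -56.8, 134.5])), (0.74, array([770.9, 168. , 123.7])), (0.37, array([ 408.5, -375.4,   -3.6]))]
```

View pics/scene0.png

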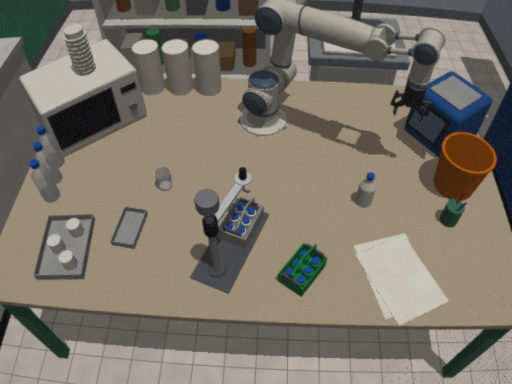

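View pics/side0.png

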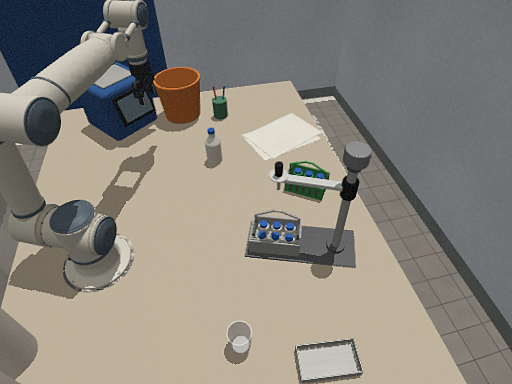

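Run:
```python
from h import *
a=cv2.imread('pics/scene0.png')[155:285,180:300]; b=cv2.imread('pics/side0.png')[140:270,235:365]
cv2.imwrite('pics/c1.png',np.hstack([cv2.resize(a,(400,433),interpolation=cv2.INTER_CUBIC),cv2.resize(b,(400,400),interpolation=cv2.INTER_CUBIC)[:433] if 0 else cv2.resize(b,(400,433),interpolation=cv2.INTER_CUBIC)]))
```

```text
(no output)
```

View pics/c1.png

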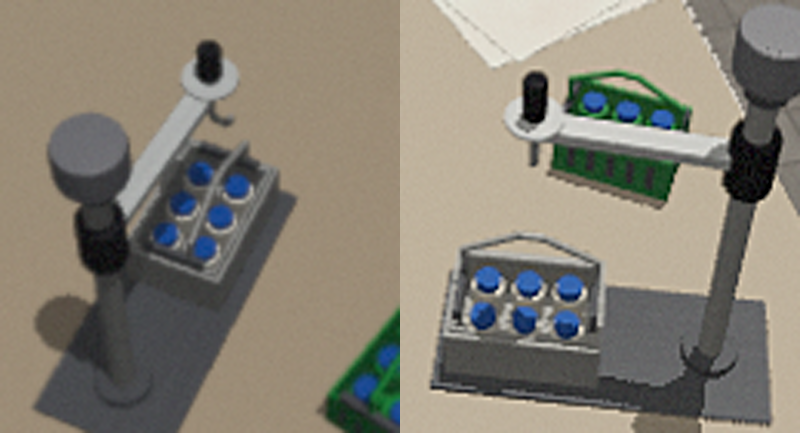

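Run:
```python
from h import *
o=np.array([589,-57,0.]);post=np.array([773.7,-130,0]);x=(post-o)/np.linalg.norm(post-o);x[2]=0;y=np.array([-x[1],x[0],0])
print(np.degrees(np.arctan2(x[1],x[0])))
f=lambda P:np.round([((p-o)@x,(p-o)@y,p[2]) for p in P],1)
sc=lambda u,v:(235+(u-400)*130/400,140+v*130/433)
print('bail top side',f(atz('side',[sc(508,236),sc(527,235),sc(545,237)],134)))
cc=lambda u,v:(180+u*120/400,155+v*130/433)
print('bail scene',f(atz('scene',[cc(240,150),cc(228,165),cc(215,185)],134)))
print('handle top side',f(atz('side',[sc(535,75)],335)), 'scene',f(atz('scene',[cc(208,45)],335)))
# draw model overlay
W=lambda X,Y,Z:o+X*x+Y*y+[0,0,Z]
for c,fn in(('scene','o1.png'),('side','o2.png')):
    im=cv2.imread(f'pics/{c}0.png'); S=5
    u0,v0=(180,155) if c=='scene' else (235,140)
    im=cv2.resize(im[v0:v0+130,u0:u0+130],None,fx=S,fy=S,interpolation=cv2.INTER_CUBIC)
    def pl(P,col,cl=False):
        p=((proj(c,P)-[u0,v0]+.5)*S).astype(int); cv2.polylines(im,[p.reshape(-1,1,2)],cl,col,1)
    pl([W(a,b,65) for a,b in((-81.5,-56.5),(81.5,-56.5),(81.5,56.5),(-81.5,56.5))],(0,255,255),True)
    for yb,col in((-20,(0,0,255)),(0,(0,255,0)),(20,(255,0,255))):
        pl([W(-70,yb,67),W(-70,yb,110),W(-12,yb,132),W(12,yb,132),W(70,yb,110),W(70,yb,67)],col)
    pl([W(200,0,0),W(200,0,400)],(255,255,0))
    cv2.imwrite('pics/'+fn,im[:600])
```

```text
-21.565691854233688
bail top side [[-20.7  14.9 134. ]
 [ -1.5  18.8 134. ]
 [ 17.1  18.9 134. ]]
bail scene [[-37.8  31.  134. ]
 [-14.8  27.8 134. ]
 [ 14.1  26.4 134. ]]
handle top side [[  1.   18.7 335. ]] scene [[ -0.6  17.2 335. ]]
```

View pics/o1.png

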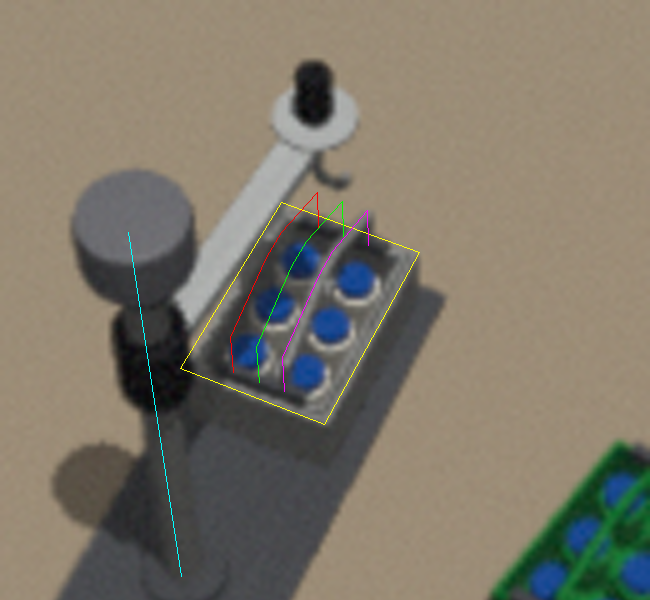

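View pics/o2.png

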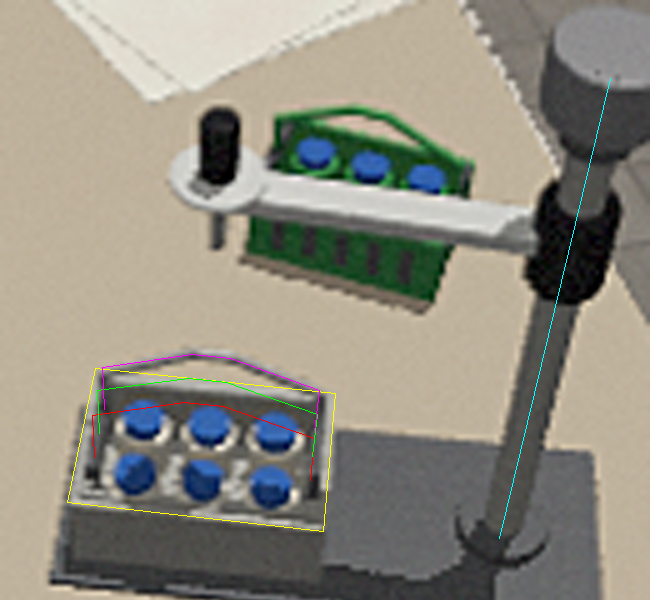

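Run:
```python
from h import *
s=telemetry.observe();Rt=rot(s['tool_rot']);print(np.round(Rt,3))
d=np.array([595.7,-41.5,306])-s['tcp_pos']
print(d,d@Rt/10, np.degrees(np.arctan2(Rt[1,1],Rt[0,1])))
```

```text
[[ 0.    -0.93   0.367]
 [ 0.     0.367  0.93 ]
 [-1.     0.     0.   ]]
[ 375.48635606 -599.64853213   63.69759478] [ -6.37232495 -56.9343079  -42.00161367] 158.4710520831257
```

View pics/wrist0.png

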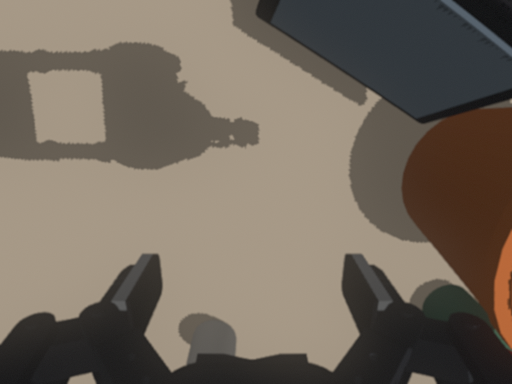

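Emit:
jog_arm(
  commands=[
    {"linear": [-3.5, 0, 0]},
    {"linear": [-3.5, 0, 0]},
    {"linear": [-3.5, -1, -0.7]},
    {"linear": [-3, -1.5, -1.1]},
    {"linear": [-2, -2.5, -1.8]},
    {"linear": [0, -2.85, -2.1]},
    {"linear": [0, -2.85, -2.1]},
    {"linear": [0, -2.85, -2.1]},
    {"linear": [0, -2.85, -2.1]},
    {"linear": [0, -2.85, -2.1]},
  ],
  gripper=100,
)

```text
validation failed for argument at $.co...
```

Emit:
jog_arm(
  commands=[
    {"linear": [0, -2.85, -2.1]},
    {"linear": [0, -2.85, -2.1]},
    {"linear": [0, -2.85, -2.1]},
    {"linear": [0, -2.85, -2.1]},
    {"linear": [0, -2.85, -2.1]},
    {"linear": [0, -2.85, -2.1]},
    {"linear": [0, -2.85, -2.1]},
    {"linear": [0, -2.85, -2.1]},
    {"linear": [0, -2, -1.5]},
    {"linear": [0, 0, 0]},
  ],
)

```text
validation failed for argument at $.co...
```

Emit:
jog_arm(
  commands=[
    {"linear": [-3.5, 0, 0], "turn": 0},
    {"linear": [-3.5, 0, 0], "turn": 0},
    {"linear": [-3.5, -1, -0.7], "turn": 0},
    {"linear": [-3, -1.5, -1.1], "turn": 0},
    {"linear": [-2, -2.5, -1.8], "turn": 0},
    {"linear": [0, -2.85, -2.1], "turn": 0},
    {"linear": [0, -2.85, -2.1], "turn": 0},
    {"linear": [0, -2.85, -2.1], "turn": 0},
    {"linear": [0, -2.85, -2.1], "turn": 0},
    {"linear": [0, -2.85, -2.1], "turn": 0},
  ],
  gripper=100,
)

```text
time: 1.58
tcp_pos: [348.0, 354.8, 397.5]
tool_rot: [0.585, -0.398, 0.584, 0.398]
contact_force: [0.6, 0.4, -0.3]
grip_width: 85.5
```

Emit:
jog_arm(
  commands=[
    {"linear": [0, -2.85, -2.1], "turn": 0},
    {"linear": [0, -2.85, -2.1], "turn": 0},
    {"linear": [0, -2.85, -2.1], "turn": 0},
    {"linear": [0, -2.85, -2.1], "turn": 0},
    {"linear": [0, -2.85, -2.1], "turn": 0},
    {"linear": [0, -2.85, -2.1], "turn": 0},
    {"linear": [0, -2.85, -2.1], "turn": 0},
    {"linear": [0, -2.85, -2.1], "turn": 0},
    {"linear": [0, -2.5, -1.8], "turn": 0},
    {"linear": [0, -1.5, -1], "turn": 0},
  ],
)

```text
time: 2.42
tcp_pos: [526.1, 72.7, 396.8]
tool_rot: [0.585, -0.397, 0.585, 0.397]
contact_force: [0.3, -0.3, -0.5]
grip_width: 85.0
```

Emit:
jog_arm(
  commands=[
    {"linear": [0, 0, 0], "turn": 0},
  ],
)

```text
time: 2.5
tcp_pos: [526.4, 72.6, 396.1]
tool_rot: [0.585, -0.396, 0.586, 0.396]
contact_force: [0.9, 1.3, -0.7]
grip_width: 85.1
```

Run:
```python
from h import *
s=telemetry.observe();Rt=rot(s['tool_rot']);print(s['time'],s['tcp_pos'])
save('wrist','w1.png')
for l in ['handle','hook','bail_middle']: print(l,[(round(d['p'],2),np.round(d['at'],1)) for d in spotter.mark_of('wrist',l)])
d=np.array([595.7,-41.5,306])-s['tcp_pos'];print(d@Rt/10)
```

```text
2.5 [526.44568153  72.55934332 396.05782352]
handle [(0.88, array([597.7, -39.1, 308. ])), (0.22, array([587.6, -59.1,   7.6]))]
hook [(0.78, array([596.5, -31.6, 233.2]))]
bail_middle [(0.58, array([587.5, -55.3, 132.3]))]
[  9.00798178 -10.67419598  -8.00492752]
```

View pics/w1.png

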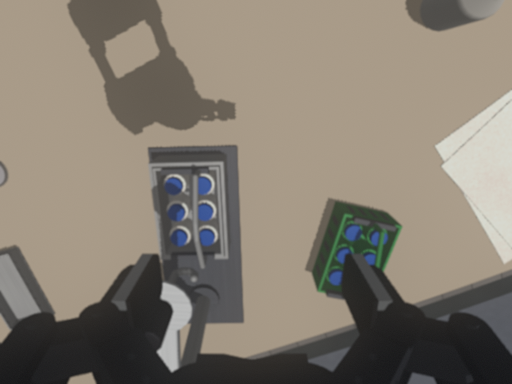

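Run:
```python
from h import *
im=cv2.imread('pics/w1.png')
cv2.imwrite('pics/w1c.png',cv2.resize(im[140:330,130:260],None,fx=3.15,fy=3.15,interpolation=cv2.INTER_CUBIC))
o=np.array([589,-57,0.]);x=np.array([np.cos(-.3758),np.sin(-.3758),0]);y=np.array([-x[1],x[0],0])
f=lambda P:np.round([((p-o)@x,(p-o)@y,p[2]) for p in P],1)
print('bail',f(atz('wrist',[(196,200),(197,215),(199,230)],134)))
print('rim corners',f(atz('wrist',[(151,164),(225,162),(228,258)],65)))
print(f(np.array([[597.7,-39.1,308],[595.2,-43.1,313],[596.5,-31.6,233.2],[773.7,-130,0]])))
```

```text
bail [[-49.7  27.1 134. ]
 [-28.3  27.3 134. ]
 [ -6.2  28.8 134. ]]
rim corners [[-82.3 -50.6  65. ]
 [-85.3  60.8  65. ]
 [ 76.7  61.7  65. ]]
[[ 1.500e+00  1.980e+01  3.080e+02]
 [ 7.000e-01  1.520e+01  3.130e+02]
 [-2.300e+00  2.640e+01  2.332e+02]
 [ 1.986e+02 -1.000e-01  0.000e+00]]
```

View pics/w1c.png

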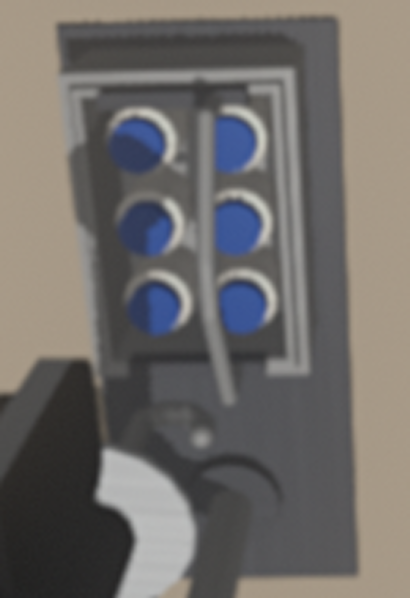

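Emit:
jog_arm(
  commands=[
    {"linear": [0, -2.6, -2], "turn": 0},
    {"linear": [0, -2.6, -2], "turn": 0},
    {"linear": [0, -2.6, -2], "turn": 0},
    {"linear": [0, -1.8, -1.2], "turn": 0},
    {"linear": [0, -1, -0.7], "turn": 0},
    {"linear": [2, 0, 0], "turn": 0},
    {"linear": [0, 0, 0], "turn": 0},
    {"linear": [0, 0, 0], "turn": 0},
  ],
)

```text
time: 3.37
tcp_pos: [594.0, -35.4, 376.4]
tool_rot: [0.584, -0.398, 0.585, 0.399]
contact_force: [-0.1, 0.1, -0.4]
grip_width: 85.5
```

Run:
```python
from h import *
s=telemetry.observe();Rt=rot(s['tool_rot']);print(s['time'],s['tcp_pos'])
save('wrist','w2.png')
for l in ['handle','hook','bail_middle']: print(l,[(round(d['p'],2),np.round(d['at'],1)) for d in spotter.mark_of('wrist',l)])
d=np.array([595.9,-39.9,306])-s['tcp_pos'];print(d@Rt/10)
```

```text
3.3667 [593.97611761 -35.44267854 376.44360956]
handle [(0.59, array([595. , -38.5, 309.2]))]
hook []
bail_middle [(0.92, array([587. , -57.1, 131.9])), (0.66, array([772.5, 166.3, 123.4]))]
[ 7.0435774  -0.35984015 -0.34240928]
```

View pics/w2.png

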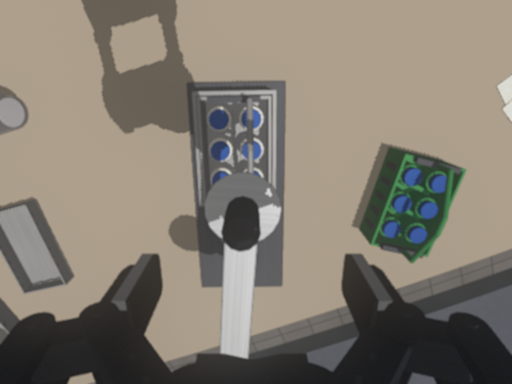

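Emit:
jog_arm(
  commands=[
    {"linear": [0, -0.3, -0.4], "turn": 0},
    {"linear": [1.5, 0, 0], "turn": 0},
    {"linear": [1.5, 0, 0], "turn": 0},
    {"linear": [1.5, 0, 0], "turn": 0},
    {"linear": [1.0, 0, 0], "turn": 0},
    {"linear": [0.8, 0, 0], "turn": 0},
    {"linear": [0.5, 0, 0], "turn": 0},
    {"linear": [0, 0, 0], "turn": 0},
    {"linear": [0, 0, 0], "turn": 0},
  ],
)

```text
time: 4.32
tcp_pos: [595.9, -41.6, 309.8]
tool_rot: [0.585, -0.398, 0.584, 0.398]
contact_force: [-0.1, 0.3, -0.1]
grip_width: 85.4
```

Run:
```python
from h import *
s=telemetry.observe();print(s['time'],s['tcp_pos'],s['contact_force'])
save('wrist','w3.png')
```

```text
4.3167 [595.87254608 -41.62089823 309.82373057] [-0.06973811  0.25464272 -0.11033776]
```

View pics/w3.png

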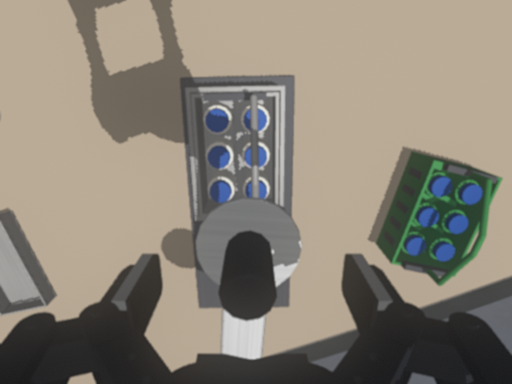

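Emit:
jog_arm(
  commands=[
    {"linear": [0.2, 0, -0.1], "turn": 0},
    {"linear": [0, 0, 0], "turn": 0},
    {"linear": [0, 0, 0], "turn": 0},
    {"linear": [0, 0, 0], "turn": 0},
    {"linear": [0, 0, 0], "turn": 0},
    {"linear": [0, 0, 0], "turn": 0},
    {"linear": [0, 0, 0], "turn": 0},
    {"linear": [0, 0, 0], "turn": 0},
  ],
  gripper=0,
  force=60,
)

```text
time: 5.03
tcp_pos: [595.5, -42.5, 307.6]
tool_rot: [0.585, -0.398, 0.584, 0.398]
contact_force: [-0.2, -0.0, 1.7]
grip_width: 22.9
```

Run:
```python
from h import *
s=telemetry.observe();print({k:np.round(v,3) for k,v in s.items() if k not in('dq','joint_efforts')})
o=np.array([589,-57,0.]);x=np.array([np.cos(-.3758),np.sin(-.3758),0]);y=np.array([-x[1],x[0],0])
p=np.array(s['tcp_pos'])-o;print(p@x,p@y)
save('wrist','w4.png')
```

```text
{'time': np.float64(5.033), 'joint_positions': array([-0.128,  0.107,  1.098, -0.   ,  1.937, -1.323]), 'tcp_pos': array([595.481, -42.494, 307.626]), 'tool_rot': array([ 0.585, -0.398,  0.584,  0.398]), 'contact_force': array([-0.172, -0.011,  1.731]), 'wrist_torque': array([0.03 , 0.048, 0.021]), 'grip_width': np.float64(22.906)}
0.7049023156682409 15.872506283606242
```

View pics/w4.png

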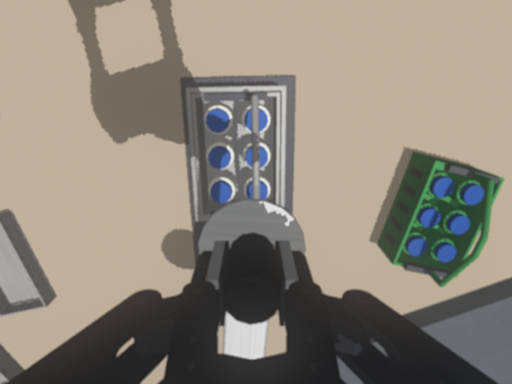

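Emit:
jog_arm(
  commands=[
    {"linear": [0, 0, -0.2], "turn": -0.6},
    {"linear": [0, 0, -0.4], "turn": -1.15},
    {"linear": [0, 0.02, -0.4], "turn": -1.15},
    {"linear": [0, 0.03, -0.4], "turn": -1.15},
    {"linear": [0, 0.03, -0.4], "turn": -1.15},
    {"linear": [0, 0.04, -0.4], "turn": -1.15},
    {"linear": [0, 0.04, -0.4], "turn": -1.15},
    {"linear": [0, 0.06, -0.4], "turn": -1.15},
    {"linear": [0, 0.06, -0.4], "turn": -1.15},
    {"linear": [0, 0.03, -0.2], "turn": -0.6},
  ],
)

```text
time: 5.92
tcp_pos: [582.8, -76.6, 307.6]
tool_rot: [0.547, -0.45, 0.545, 0.449]
contact_force: [6.0, -0.5, 1.5]
grip_width: 22.9
```

```bash
cat >> h.py <<'E'
o=np.array([589,-57,0.]);x=np.array([np.cos(-.3758),np.sin(-.3758),0]);y=np.array([-x[1],x[0],0])
def stat():
    s=telemetry.observe();p=np.array(s['tcp_pos'])-o;F=np.array(s['contact_force']);Rt=rot(s['tool_rot'])
    print('t',round(s['time'],2),'stand xyz',np.round([p@x,p@y,p[2]],1),'xwant',round(200-np.sqrt(200**2-(p@y)**2),1),'F stand',np.round([F@x,F@y,F[2]],1),'toolang',round(np.degrees(np.arctan2(Rt[:,2]@x,Rt[:,2]@y)),2),'q',round(np.degrees(np.arcsin(p@y/200)),2),'w',np.round(s['grip_width'],1),'M',np.round(s['wrist_torque'],2))
    return s
E
python3 -c "
from h import *
stat()"
```

```text
t 5.92 stand xyz [  1.4 -20.5 307.6] xwant 1.1 F stand [5.7 1.7 1.5] toolang -10.47 q -5.89 w 22.9 M [-0.05 -0.84 -0.  ]
```

Emit:
jog_arm(
  commands=[
    {"linear": [0.3, -0.1, 0], "turn": 0},
    {"linear": [0.6, 0, 0], "turn": 0},
    {"linear": [0.9, 0, 0], "turn": 0},
    {"linear": [0.9, 0, 0], "turn": 0},
    {"linear": [0.9, 0, 0], "turn": 0},
    {"linear": [0.9, 0, 0], "turn": 0},
    {"linear": [0.9, 0, 0], "turn": 0},
    {"linear": [0.9, 0, 0], "turn": 0},
    {"linear": [0.6, 0, 0], "turn": 0},
    {"linear": [0.3, 0, 0], "turn": 0},
  ],
)

```text
time: 6.75
tcp_pos: [583.0, -76.5, 237.7]
tool_rot: [0.547, -0.45, 0.545, 0.448]
contact_force: [-1.6, 1.4, 13.0]
grip_width: 22.6
```

```bash
python3 -c "
from h import *
stat()
a=save('scene','s5.png');b=save('side','d5.png');save('wrist','w5.png')
a=a[155:285,180:310];b=b[140:270,235:365]
cv2.imwrite('pics/c5.png',cv2.resize(np.hstack([a,b]),(800,400),interpolation=cv2.INTER_CUBIC))
"
```

```text
t 6.75 stand xyz [  1.6 -20.3 237.7] xwant 1.0 F stand [-2.   0.7 13. ] toolang -10.4 q -5.83 w 22.6 M [0.   0.47 0.05]
```

View pics/w5.png

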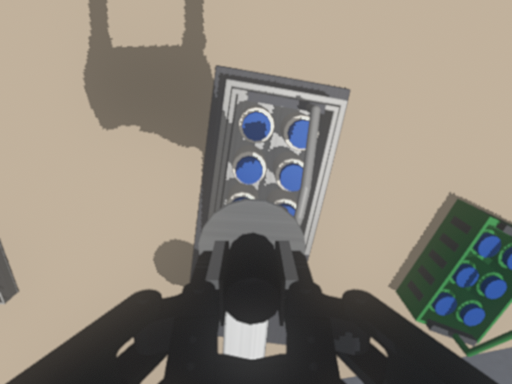

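View pics/c5.png

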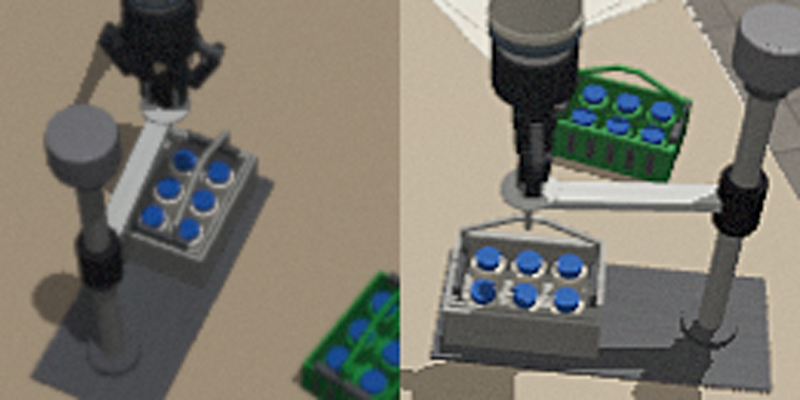

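```bash
python3 -c "
from h import *
f=lambda P:np.round([((p-o)@x,(p-o)@y,p[2]) for p in P],1)
for z in(110,120,134):print(f(atz('wrist',[(317,115),(313,150),(309,185),(305,215)],z)))
im=cv2.imread('pics/w5.png')[60:260,190:360];cv2.imwrite('pics/w5c.png',cv2.resize(im,None,fx=3,fy=3,interpolation=cv2.INTER_CUBIC))
"
```

```text
[[-67.8  20.1 110. ]
 [-39.6  23.7 110. ]
 [ -9.6  27.6 110. ]
 [ 18.   30.7 110. ]]
[[-68.2  18.  120. ]
 [-41.2  21.4 120. ]
 [-12.3  25.2 120. ]
 [ 14.3  28.2 120. ]]
[[-68.8  15.  134. ]
 [-43.3  18.3 134. ]
 [-16.   21.8 134. ]
 [  9.   24.6 134. ]]
```

View pics/w5c.png

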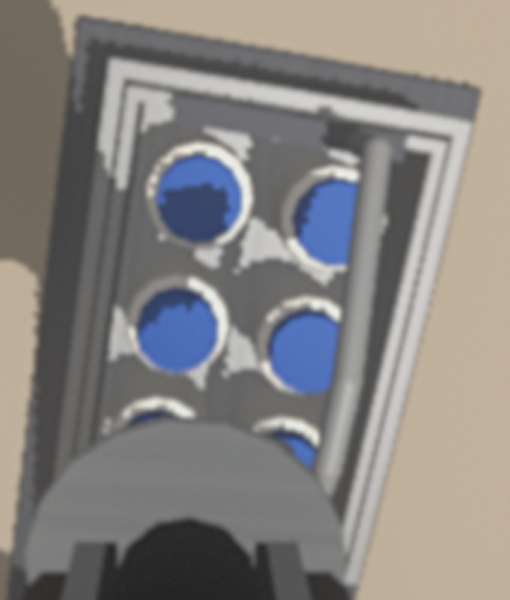

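Emit:
jog_arm(
  commands=[
    {"linear": [0.4, 0, 0], "turn": 0},
    {"linear": [0.7, 0, 0], "turn": 0},
    {"linear": [0.8, 0, 0], "turn": 0},
    {"linear": [0.8, 0, 0], "turn": 0},
    {"linear": [0.8, 0, 0], "turn": 0},
    {"linear": [0.8, 0, 0], "turn": 0},
    {"linear": [0.7, 0, 0], "turn": 0},
    {"linear": [0.4, 0, 0], "turn": 0},
    {"linear": [0.2, 0, 0], "turn": 0},
    {"linear": [0, 0, 0], "turn": 0},
  ],
)

```text
time: 7.73
tcp_pos: [583.0, -76.4, 182.3]
tool_rot: [0.547, -0.45, 0.546, 0.448]
contact_force: [-4.2, 1.1, 14.3]
grip_width: 22.6
```

```bash
python3 -c "
from h import *
stat()
a=save('scene','s6.png');b=save('side','d6.png');save('wrist','w6.png')
a=a[155:285,180:310];b=b[140:270,235:365]
cv2.imwrite('pics/c6.png',cv2.resize(np.hstack([a,b]),(800,400),interpolation=cv2.INTER_CUBIC))
"
```

```text
t 7.73 stand xyz [  1.6 -20.2 182.3] xwant 1.0 F stand [-4.3 -0.5 14.3] toolang -10.4 q -5.81 w 22.6 M [ 0.06  0.7  -0.03]
```

View pics/w6.png

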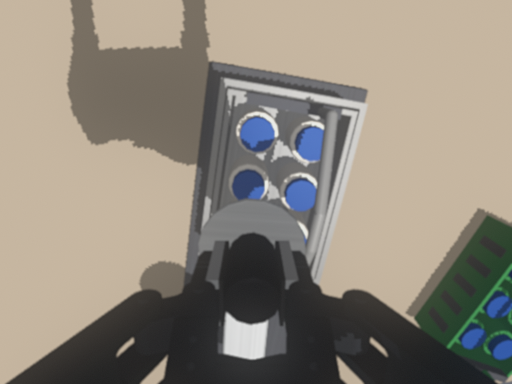

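View pics/c6.png

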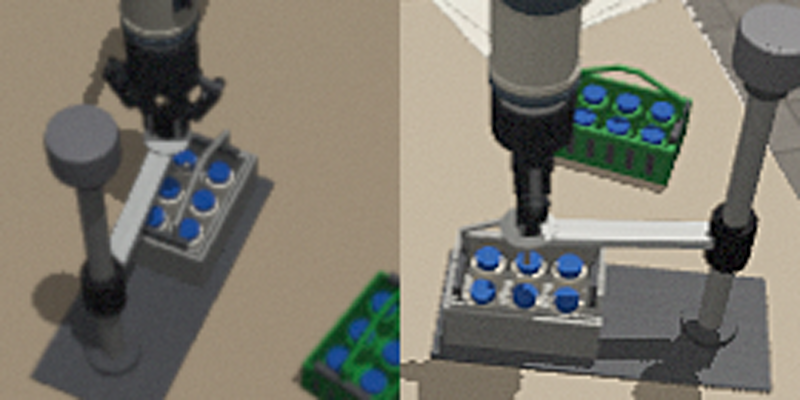

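Emit:
jog_arm(
  commands=[
    {"linear": [0, 0, 0.2], "turn": 0.6},
    {"linear": [0, -0.02, 0.3], "turn": 0.86},
    {"linear": [0, -0.03, 0.3], "turn": 0.86},
    {"linear": [0, -0.03, 0.2], "turn": 0.6},
    {"linear": [0, 0, 0], "turn": 0},
  ],
)

```text
time: 8.3
tcp_pos: [586.1, -66.3, 183.1]
tool_rot: [0.558, -0.436, 0.557, 0.434]
contact_force: [-4.6, 2.0, 13.6]
grip_width: 22.9
```

```bash
python3 -c "
from h import *
stat()"
```

```text
t 8.3 stand xyz [  0.7  -9.7 183.1] xwant 0.2 F stand [-5.   0.1 13.6] toolang -7.48 q -2.79 w 22.9 M [ 0.22  0.83 -0.09]
```

Emit:
jog_arm(
  commands=[
    {"linear": [0, 0.02, 0.2], "turn": 0.57},
    {"linear": [0, 0.01, 0.2], "turn": 0.57},
    {"linear": [0, 0, 0.2], "turn": 0.57},
    {"linear": [0, 0, 0], "turn": 0},
  ],
)

```text
time: 8.63
tcp_pos: [587.9, -60.7, 183.3]
tool_rot: [0.565, -0.428, 0.563, 0.425]
contact_force: [-1.6, 0.4, 13.7]
grip_width: 22.6
```

```bash
python3 -c "
from h import *
stat()"
```

```text
t 8.63 stand xyz [  0.4  -3.8 183.3] xwant 0.0 F stand [-1.7 -0.3 13.7] toolang -5.76 q -1.1 w 22.6 M [ 0.11  0.41 -0.11]
```

Emit:
jog_arm(
  commands=[
    {"linear": [0, 0, 0.2], "turn": 0.57},
    {"linear": [0, 0, 0.2], "turn": 0.57},
    {"linear": [0, 0, 0.2], "turn": 0.57},
    {"linear": [0, 0, 0], "turn": 0},
  ],
)

```text
time: 8.97
tcp_pos: [590.0, -55.1, 183.5]
tool_rot: [0.572, -0.42, 0.569, 0.416]
contact_force: [1.6, 1.0, 14.0]
grip_width: 22.8
```

```bash
python3 -c "
from h import *
stat()"
```

```text
t 8.97 stand xyz [  0.2   2.1 183.5] xwant 0.0 F stand [ 1.1  1.5 14. ] toolang -4.04 q 0.61 w 22.8 M [ 0.01  0.18 -0.1 ]
```

Emit:
jog_arm(
  commands=[
    {"linear": [0.05, -0.02, 0.2], "turn": 0.57},
    {"linear": [0.05, -0.02, 0.2], "turn": 0.57},
    {"linear": [0, -0.02, 0.15], "turn": 0.57},
    {"linear": [0, 0, 0], "turn": 0},
  ],
)

```text
time: 9.3
tcp_pos: [592.1, -50.0, 182.4]
tool_rot: [0.578, -0.411, 0.575, 0.408]
contact_force: [-1.1, 0.6, 14.4]
grip_width: 22.4
```

```bash
python3 -c "
from h import *
stat()
save('wrist','w7.png');b=save('side','d7.png')[150:250,245:345];cv2.imwrite('pics/c7.png',cv2.resize(b,(600,600),interpolation=cv2.INTER_CUBIC))"
```

```text
t 9.3 stand xyz [  0.3   7.7 182.4] xwant 0.1 F stand [-1.3  0.2 14.4] toolang -2.34 q 2.21 w 22.4 M [0.05 0.33 0.01]
```

View pics/w7.png

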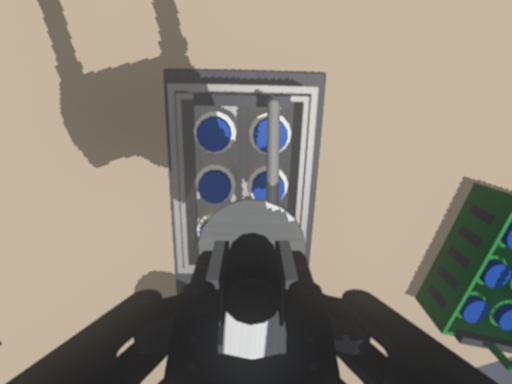

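View pics/c7.png

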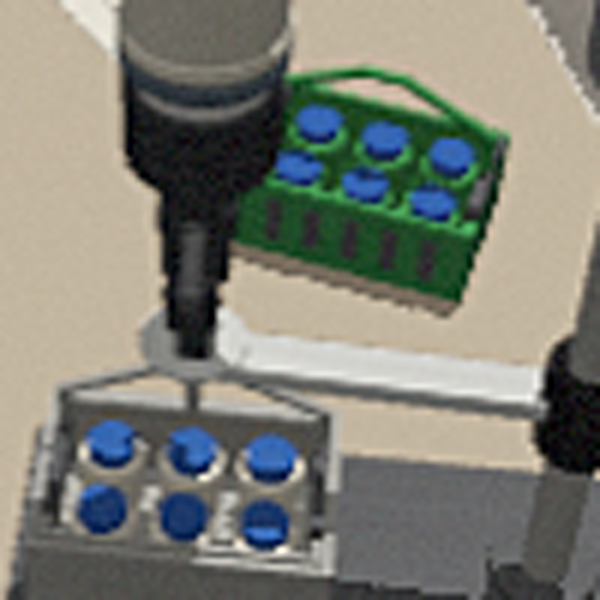

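Emit:
jog_arm(
  commands=[
    {"linear": [0, 0, 0.1], "turn": 0.28},
    {"linear": [0, 0, 0.1], "turn": 0.28},
    {"linear": [0, 0, 0.05], "turn": 0.28},
    {"linear": [0, 0, 0], "turn": 0},
  ],
)

```text
time: 9.73
tcp_pos: [593.1, -47.8, 182.5]
tool_rot: [0.581, -0.407, 0.578, 0.404]
contact_force: [0.2, 0.3, 13.9]
grip_width: 22.6
```

```bash
python3 -c "
from h import *
stat()"
```

```text
t 9.73 stand xyz [  0.4  10.1 182.5] xwant 0.3 F stand [ 0.   0.4 13.9] toolang -1.52 q 2.89 w 22.6 M [-0.01  0.23  0.08]
```

Emit:
jog_arm(
  commands=[
    {"linear": [0, 0, 0.1], "turn": 0.28},
    {"linear": [0, 0, 0.1], "turn": 0.28},
    {"linear": [0, 0, 0], "turn": 0},
  ],
)

```text
time: 9.98
tcp_pos: [593.9, -45.9, 182.6]
tool_rot: [0.583, -0.404, 0.58, 0.401]
contact_force: [0.4, 0.0, 14.7]
grip_width: 22.8
```

```bash
python3 -c "
from h import *
stat()"
```

```text
t 9.98 stand xyz [  0.5  12.1 182.6] xwant 0.4 F stand [ 0.3  0.1 14.7] toolang -0.96 q 3.46 w 22.8 M [-0.03  0.18  0.02]
```

Emit:
jog_arm(
  commands=[
    {"linear": [0, 0, 0.1], "turn": 0.28},
    {"linear": [0, 0, 0.1], "turn": 0.28},
    {"linear": [0, 0, 0], "turn": 0},
  ],
)

```text
time: 10.23
tcp_pos: [594.5, -44.5, 182.8]
tool_rot: [0.585, -0.402, 0.582, 0.398]
contact_force: [0.7, -2.4, 14.8]
grip_width: 22.9
```

```bash
python3 -c "
from h import *
stat();save('wrist','w8.png')"
```

```text
t 10.23 stand xyz [  0.6  13.6 182.8] xwant 0.5 F stand [ 1.5 -2.  14.8] toolang -0.38 q 3.91 w 22.9 M [-0.25  0.3   0.11]
```

View pics/w8.png

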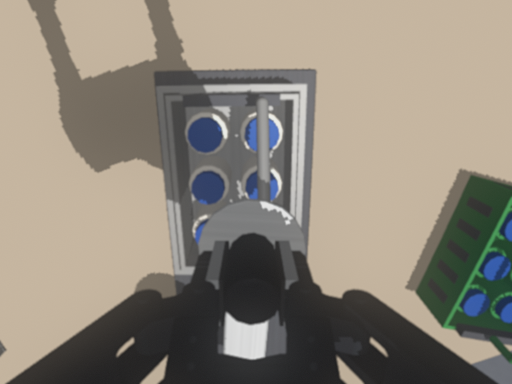

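Emit:
jog_arm(
  commands=[
    {"linear": [0, 0, -0.15], "turn": -0.4},
    {"linear": [0, 0, -0.1], "turn": -0.3},
    {"linear": [-0.3, 0, 0], "turn": 0},
    {"linear": [-0.4, 0, 0], "turn": 0},
    {"linear": [-0.4, 0, 0], "turn": 0},
    {"linear": [-0.3, 0, 0], "turn": 0},
    {"linear": [0, 0, 0], "turn": 0},
  ],
)

```text
time: 10.87
tcp_pos: [593.6, -46.5, 197.4]
tool_rot: [0.583, -0.405, 0.579, 0.402]
contact_force: [-0.1, -0.4, 14.4]
grip_width: 22.5
```

```bash
python3 -c "
from h import *
stat()"
```

```text
t 10.87 stand xyz [  0.5  11.4 197.4] xwant 0.3 F stand [ 0.  -0.4 14.4] toolang -1.11 q 3.28 w 22.5 M [-0.1   0.28  0.06]
```

Emit:
jog_arm(
  commands=[
    {"linear": [-0.2, 0, 0], "turn": 0},
    {"linear": [-0.2, 0, 0], "turn": 0},
    {"linear": [-0.2, 0, 0], "turn": 0},
    {"linear": [-0.2, 0, 0], "turn": 0},
    {"linear": [-0.1, 0, 0], "turn": 0},
    {"linear": [0, 0, 0], "turn": 0},
  ],
)

```text
time: 11.37
tcp_pos: [593.5, -46.5, 203.9]
tool_rot: [0.582, -0.405, 0.579, 0.402]
contact_force: [2.8, -0.3, 7.1]
grip_width: 22.6
```

```bash
python3 -c "
from h import *
stat();save('wrist','w9.png');b=save('side','d9.png')[150:250,245:345];cv2.imwrite('pics/c9.png',cv2.resize(b,(600,600),interpolation=cv2.INTER_CUBIC))"
```

```text
t 11.37 stand xyz [  0.4  11.4 203.9] xwant 0.3 F stand [2.7 0.8 7.1] toolang -1.1 q 3.27 w 22.6 M [-0.08 -0.29  0.12]
```

View pics/c9.png

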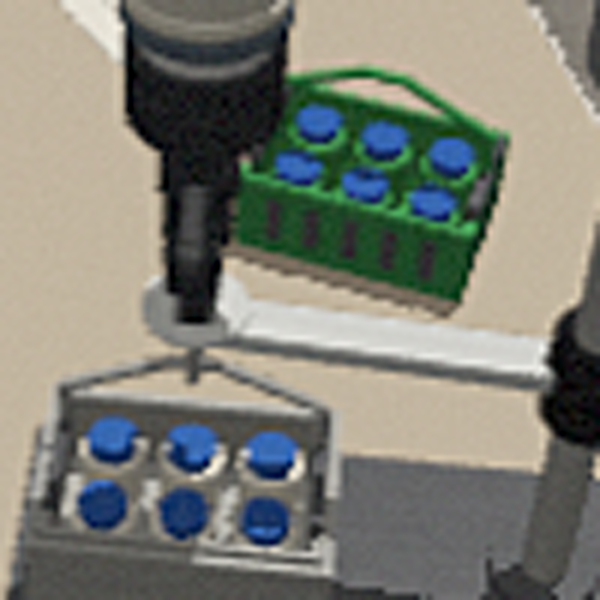

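Emit:
jog_arm(
  commands=[
    {"linear": [-0.1, 0, 0], "turn": 0},
    {"linear": [-0.15, 0, 0], "turn": 0},
    {"linear": [-0.2, 0, 0], "turn": 0},
    {"linear": [-0.2, 0, 0], "turn": 0},
    {"linear": [-0.2, 0, 0], "turn": 0},
    {"linear": [-0.15, 0, 0], "turn": 0},
    {"linear": [-0.1, 0, 0], "turn": 0},
    {"linear": [0, 0, 0], "turn": 0},
  ],
)

```text
time: 12.13
tcp_pos: [593.5, -46.6, 214.7]
tool_rot: [0.582, -0.405, 0.579, 0.402]
contact_force: [3.3, -1.1, 8.3]
grip_width: 22.4
```

```bash
python3 -c "
from h import *
stat();save('wrist','w10.png');b=save('side','d10.png')[150:250,245:345];cv2.imwrite('pics/c10.png',cv2.resize(b,(600,600),interpolation=cv2.INTER_CUBIC))"
```

```text
t 12.13 stand xyz [  0.4  11.4 214.7] xwant 0.3 F stand [3.5 0.2 8.3] toolang -1.1 q 3.26 w 22.4 M [-0.12 -0.32  0.19]
```

View pics/c10.png

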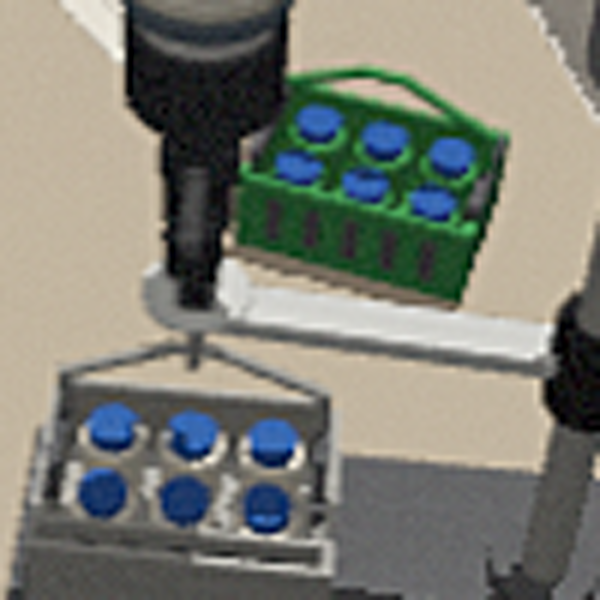

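View pics/w10.png

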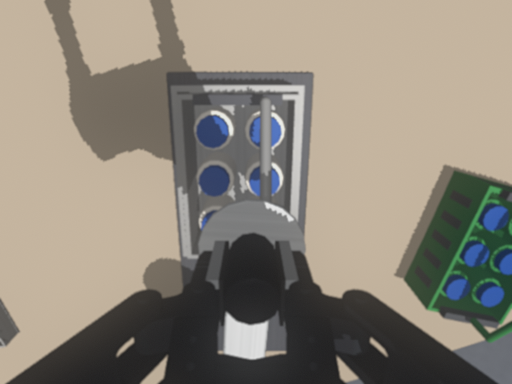

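Emit:
jog_arm(
  commands=[
    {"linear": [-0.1, -0.03, 0], "turn": 0},
    {"linear": [-0.2, -0.02, 0], "turn": 0},
    {"linear": [-0.2, 0, 0], "turn": 0},
    {"linear": [-0.2, 0, 0], "turn": 0},
    {"linear": [-0.2, 0, 0], "turn": 0},
    {"linear": [-0.2, 0, 0], "turn": 0},
    {"linear": [-0.2, 0, 0], "turn": 0},
    {"linear": [-0.1, 0, 0], "turn": 0},
    {"linear": [0, 0, 0], "turn": 0},
  ],
)

```text
time: 12.98
tcp_pos: [593.5, -46.6, 228.5]
tool_rot: [0.582, -0.404, 0.58, 0.402]
contact_force: [0.7, -1.3, 6.7]
grip_width: 22.7
```

```bash
python3 -c "
from h import *
stat()"
```

```text
t 12.98 stand xyz [  0.4  11.4 228.5] xwant 0.3 F stand [ 1.1 -1.   6.7] toolang -1.11 q 3.26 w 22.7 M [-0.04 -0.17  0.12]
```

Emit:
jog_arm(
  commands=[
    {"linear": [-0.1, 0, 0], "turn": 0},
    {"linear": [-0.2, 0, 0], "turn": 0},
    {"linear": [-0.2, 0, 0], "turn": 0},
    {"linear": [-0.2, 0, 0], "turn": 0},
    {"linear": [-0.2, 0, 0], "turn": 0},
    {"linear": [-0.2, 0, 0], "turn": 0},
    {"linear": [-0.1, 0, 0], "turn": 0},
    {"linear": [0, 0, 0], "turn": 0},
  ],
)

```text
time: 13.65
tcp_pos: [593.5, -46.6, 240.3]
tool_rot: [0.582, -0.404, 0.58, 0.402]
contact_force: [2.7, -1.2, 7.2]
grip_width: 22.6
```

```bash
python3 -c "
from h import *
stat();save('wrist','w11.png');a=save('scene','s11.png')[155:285,180:310];b=save('side','d11.png')[140:270,235:365];cv2.imwrite('pics/c11.png',cv2.resize(np.hstack([a,b]),(800,400),interpolation=cv2.INTER_CUBIC))"
```

```text
t 13.65 stand xyz [  0.4  11.4 240.3] xwant 0.3 F stand [ 2.9 -0.2  7.2] toolang -1.11 q 3.25 w 22.6 M [-0.06 -0.17  0.06]
```

View pics/c11.png

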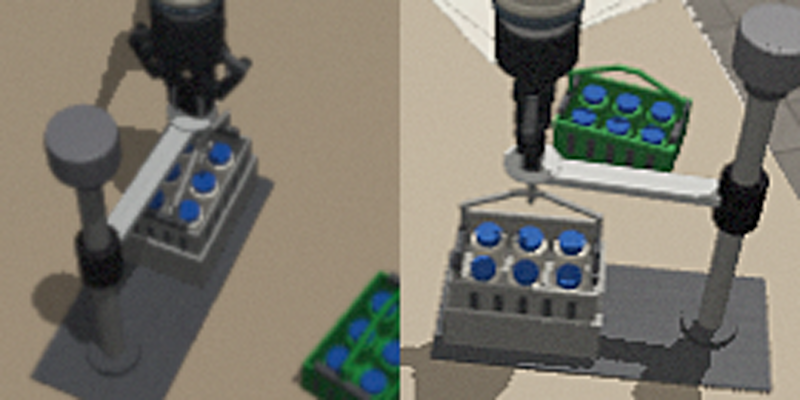

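View pics/w11.png

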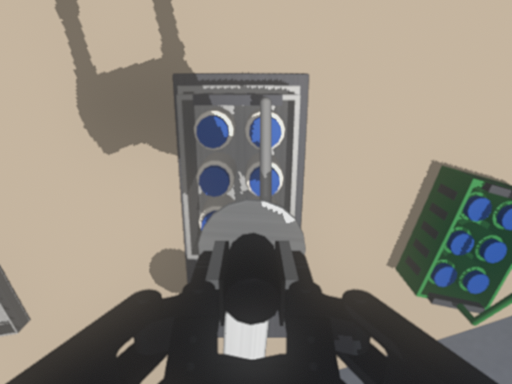

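Emit:
jog_arm(
  commands=[
    {"linear": [-0.1, -0.03, 0], "turn": 0},
    {"linear": [-0.15, 0, 0], "turn": 0},
    {"linear": [-0.15, 0, 0], "turn": 0},
    {"linear": [-0.15, 0, 0], "turn": 0},
    {"linear": [-0.15, 0, 0], "turn": 0},
    {"linear": [-0.15, 0, 0], "turn": 0},
    {"linear": [-0.15, 0, 0], "turn": 0},
    {"linear": [-0.1, 0, 0], "turn": 0},
    {"linear": [-0.1, 0, 0], "turn": 0},
    {"linear": [0, 0, 0], "turn": 0},
  ],
)

```text
time: 14.63
tcp_pos: [593.5, -46.6, 252.0]
tool_rot: [0.581, -0.404, 0.58, 0.403]
contact_force: [1.3, -1.1, 5.6]
grip_width: 22.4
```

```bash
python3 -c "
from h import *
stat()"
```

```text
t 14.63 stand xyz [  0.4  11.3 252. ] xwant 0.3 F stand [ 1.6 -0.5  5.6] toolang -1.11 q 3.25 w 22.4 M [ 0.03 -0.09  0.1 ]
```

Emit:
jog_arm(
  commands=[
    {"linear": [-0.1, 0, -0.03], "turn": -0.1},
    {"linear": [-0.1, 0, -0.03], "turn": -0.1},
    {"linear": [-0.1, 0, -0.03], "turn": -0.1},
    {"linear": [-0.1, 0, -0.03], "turn": -0.1},
    {"linear": [-0.1, 0, -0.03], "turn": -0.1},
    {"linear": [-0.1, 0, -0.03], "turn": -0.1},
    {"linear": [-0.1, 0, -0.03], "turn": -0.1},
    {"linear": [0, 0, 0], "turn": 0},
  ],
)

```text
time: 15.3
tcp_pos: [592.7, -48.6, 258.9]
tool_rot: [0.579, -0.408, 0.578, 0.406]
contact_force: [0.2, -0.5, 6.1]
grip_width: 22.5
```

```bash
python3 -c "
from h import *
stat();save('wrist','w12.png');a=save('scene','s12.png')[155:285,180:310];b=save('side','d12.png')[140:270,235:365];cv2.imwrite('pics/c12.png',cv2.resize(np.hstack([a,b]),(800,400),interpolation=cv2.INTER_CUBIC))"
```

```text
t 15.3 stand xyz [  0.3   9.2 258.9] xwant 0.2 F stand [ 0.4 -0.4  6.1] toolang -1.81 q 2.63 w 22.5 M [-0.04 -0.    0.1 ]
```

View pics/c12.png

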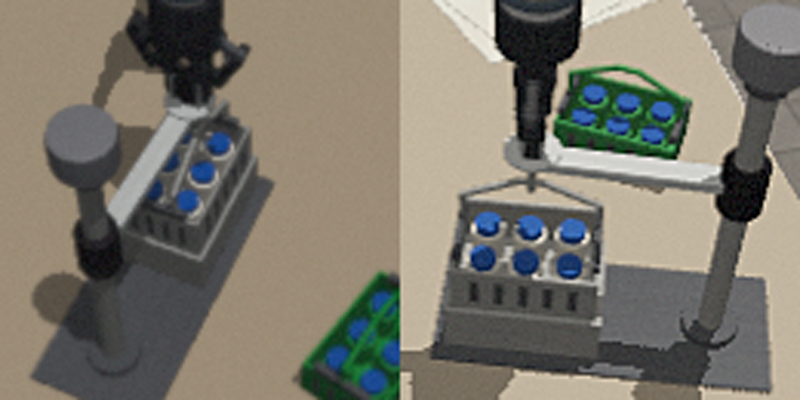

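View pics/w12.png

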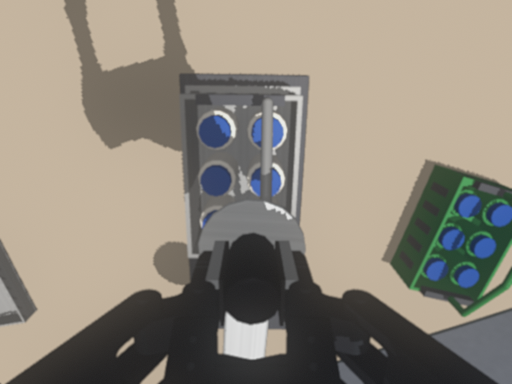

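Emit:
jog_arm(
  commands=[
    {"linear": [-0.1, 0, -0.06], "turn": -0.17},
    {"linear": [-0.1, 0, -0.06], "turn": -0.17},
    {"linear": [-0.1, 0, -0.06], "turn": -0.17},
    {"linear": [-0.1, 0, -0.06], "turn": -0.17},
    {"linear": [-0.1, 0, -0.06], "turn": -0.17},
    {"linear": [-0.1, 0, -0.06], "turn": -0.17},
    {"linear": [-0.1, 0, -0.06], "turn": -0.17},
    {"linear": [-0.1, 0, -0.06], "turn": -0.17},
    {"linear": [-0.1, 0, -0.06], "turn": -0.17},
    {"linear": [-0.1, 0, -0.06], "turn": -0.17},
  ],
)

```text
time: 16.28
tcp_pos: [590.4, -54.0, 268.7]
tool_rot: [0.573, -0.416, 0.572, 0.415]
contact_force: [-0.5, 1.6, 6.2]
grip_width: 22.8
```

```bash
python3 -c "
from h import *
stat();save('wrist','w13.png');a=save('scene','s13.png')[155:285,180:310];b=save('side','d13.png')[140:270,235:365];cv2.imwrite('pics/c13.png',cv2.resize(np.hstack([a,b]),(800,400),interpolation=cv2.INTER_CUBIC))"
```

```text
t 16.28 stand xyz [2.000e-01 3.400e+00 2.687e+02] xwant 0.0 F stand [-1.   1.3  6.2] toolang -3.53 q 0.96 w 22.8 M [0.11 0.1  0.02]
```

View pics/c13.png

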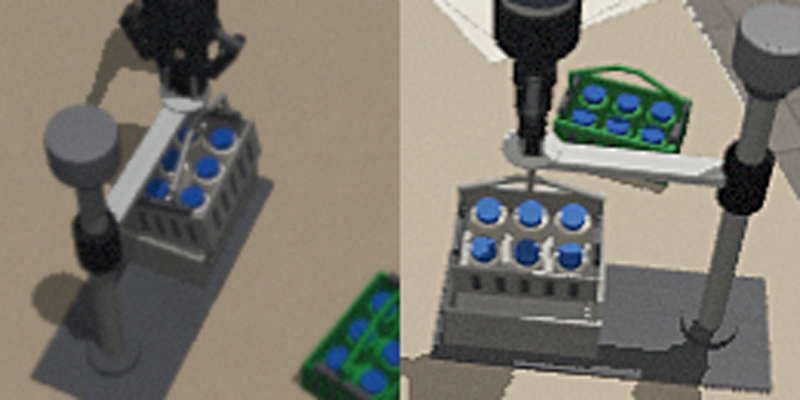

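View pics/w13.png

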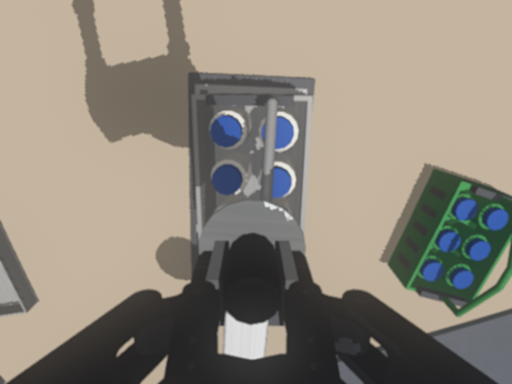

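Emit:
jog_arm(
  commands=[
    {"linear": [-0.12, 0, -0.06], "turn": -0.17},
    {"linear": [-0.12, 0, -0.06], "turn": -0.17},
    {"linear": [-0.12, 0, -0.06], "turn": -0.17},
    {"linear": [-0.12, 0, -0.06], "turn": -0.17},
    {"linear": [-0.12, 0, -0.06], "turn": -0.17},
    {"linear": [-0.12, 0, -0.06], "turn": -0.17},
    {"linear": [-0.12, 0, -0.06], "turn": -0.17},
    {"linear": [-0.12, 0, -0.06], "turn": -0.17},
    {"linear": [-0.12, 0, -0.06], "turn": -0.17},
    {"linear": [-0.12, 0, -0.06], "turn": -0.17},
  ],
)

```text
time: 17.27
tcp_pos: [588.4, -59.5, 280.5]
tool_rot: [0.566, -0.424, 0.566, 0.424]
contact_force: [-1.6, 1.4, 5.3]
grip_width: 22.6
```

```bash
python3 -c "
from h import *
stat();save('wrist','w14.png');a=save('scene','s14.png')[155:285,180:310];b=save('side','d14.png')[140:270,235:365];cv2.imwrite('pics/c14.png',cv2.resize(np.hstack([a,b]),(800,400),interpolation=cv2.INTER_CUBIC))"
```

```text
t 17.27 stand xyz [  0.3  -2.5 280.5] xwant 0.0 F stand [-2.   0.7  5.3] toolang -5.24 q -0.73 w 22.6 M [0.16 0.25 0.02]
```

View pics/c14.png

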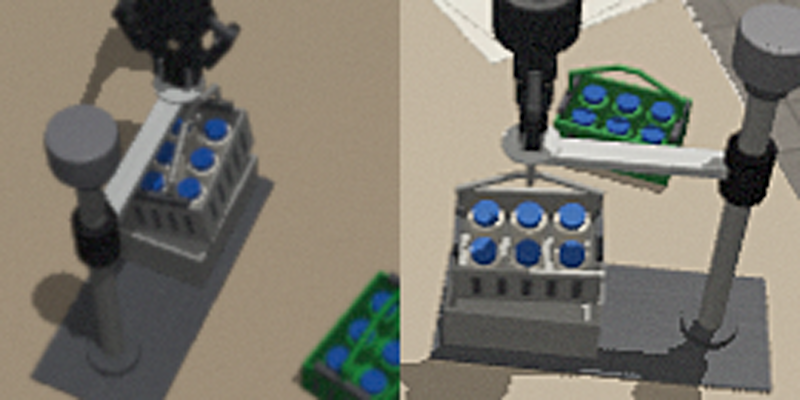

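View pics/w14.png

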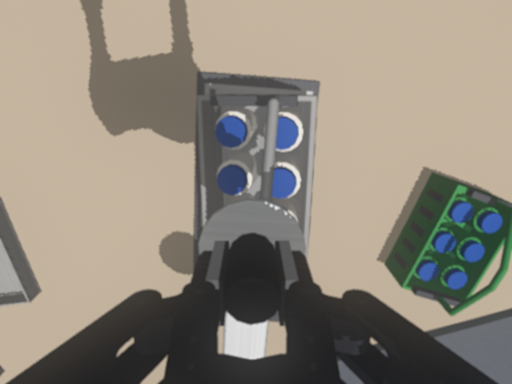

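Emit:
jog_arm(
  commands=[
    {"linear": [-0.12, 0.02, -0.06], "turn": -0.17},
    {"linear": [-0.12, 0, -0.06], "turn": -0.17},
    {"linear": [-0.12, 0, -0.06], "turn": -0.17},
    {"linear": [-0.12, 0, -0.06], "turn": -0.17},
    {"linear": [-0.12, 0, -0.06], "turn": -0.17},
    {"linear": [-0.12, 0, -0.06], "turn": -0.17},
    {"linear": [-0.12, 0, -0.06], "turn": -0.17},
    {"linear": [-0.12, 0, -0.06], "turn": -0.17},
    {"linear": [-0.12, 0, -0.06], "turn": -0.17},
    {"linear": [-0.12, 0, -0.06], "turn": -0.17},
  ],
)

```text
time: 18.25
tcp_pos: [586.4, -65.2, 292.0]
tool_rot: [0.559, -0.432, 0.559, 0.433]
contact_force: [-3.8, 2.4, 6.2]
grip_width: 22.5
```

```bash
python3 -c "
from h import *
stat()"
```

```text
t 18.25 stand xyz [  0.6  -8.6 292. ] xwant 0.2 F stand [-4.4  0.8  6.2] toolang -6.95 q -2.46 w 22.5 M [0.32 0.48 0.03]
```

Emit:
jog_arm(
  commands=[
    {"linear": [-0.15, 0.02, -0.04], "turn": -0.1},
    {"linear": [-0.15, 0.02, -0.04], "turn": -0.1},
    {"linear": [-0.15, 0, -0.02], "turn": 0},
    {"linear": [-0.15, 0, 0], "turn": 0},
    {"linear": [-0.15, 0, 0], "turn": 0},
    {"linear": [-0.15, 0, 0], "turn": 0},
    {"linear": [-0.12, 0, 0], "turn": 0},
    {"linear": [-0.1, 0, 0], "turn": 0},
    {"linear": [-0.1, 0, 0], "turn": 0},
    {"linear": [0, 0, 0], "turn": 0},
  ],
)

```text
time: 19.08
tcp_pos: [586.1, -66.3, 303.8]
tool_rot: [0.559, -0.433, 0.559, 0.433]
contact_force: [-3.7, 3.0, 5.0]
grip_width: 22.5
```

```bash
python3 -c "
from h import *
stat()"
```

```text
t 19.08 stand xyz [  0.7  -9.7 303.8] xwant 0.2 F stand [-4.5  1.5  5. ] toolang -7.1 q -2.79 w 22.5 M [0.48 0.67 0.2 ]
```

Emit:
jog_arm(
  commands=[
    {"linear": [-0.1, 0.04, 0], "turn": 0},
    {"linear": [-0.08, 0.04, 0], "turn": 0},
    {"linear": [-0.08, 0, 0], "turn": 0},
    {"linear": [-0.05, 0, 0], "turn": 0},
    {"linear": [-0.05, 0, 0], "turn": 0},
    {"linear": [0, 0, 0], "turn": 0},
    {"linear": [0, 0, 0], "turn": 0},
  ],
)

```text
time: 19.67
tcp_pos: [585.9, -66.4, 307.2]
tool_rot: [0.559, -0.433, 0.559, 0.433]
contact_force: [2.8, 1.4, 5.1]
grip_width: 22.7
```

```bash
python3 -c "
from h import *
stat();save('wrist','w15.png');a=save('scene','s15.png')[155:285,180:310];b=save('side','d15.png')[140:270,235:365];cv2.imwrite('pics/c15.png',cv2.resize(np.hstack([a,b]),(800,400),interpolation=cv2.INTER_CUBIC))"
```

```text
t 19.67 stand xyz [  0.6  -9.9 307.2] xwant 0.2 F stand [2.1 2.3 5.1] toolang -7.09 q -2.84 w 22.7 M [ 0.19 -0.27  0.17]
```

View pics/c15.png

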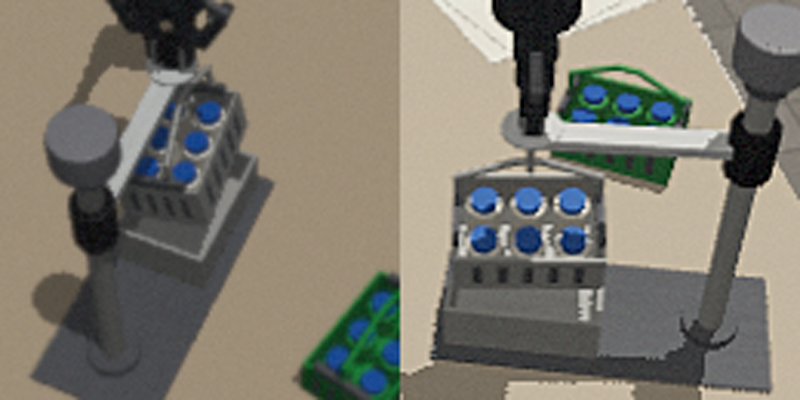

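View pics/w15.png

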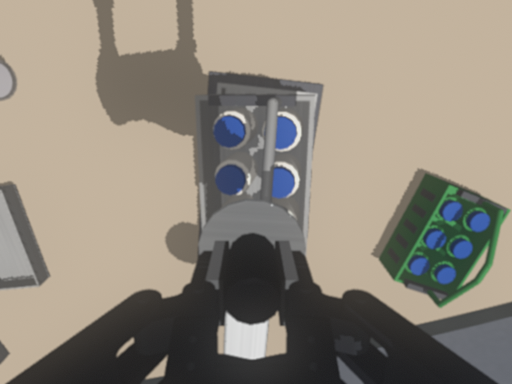

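Emit:
jog_arm(
  commands=[
    {"linear": [-0.05, 0, 0], "turn": 0},
    {"linear": [-0.05, 0, 0], "turn": 0},
    {"linear": [0, 0, 0], "turn": 0},
    {"linear": [0, 0, 0], "turn": 0},
  ],
)

```text
time: 20.15
tcp_pos: [585.8, -66.4, 307.5]
tool_rot: [0.559, -0.433, 0.559, 0.433]
contact_force: [5.6, 0.7, 0.8]
grip_width: 22.9
```

Emit:
jog_arm(
  commands=[
    {"linear": [-0.05, 0, 0], "turn": 0},
    {"linear": [-0.05, 0, 0], "turn": 0},
    {"linear": [0, 0, 0], "turn": 0},
    {"linear": [0, 0, 0], "turn": 0},
  ],
)

```text
time: 20.48
tcp_pos: [585.8, -66.4, 307.5]
tool_rot: [0.559, -0.433, 0.559, 0.433]
contact_force: [6.1, 0.3, -1.7]
grip_width: 22.6
```

Emit:
jog_arm(
  commands=[
    {"linear": [-0.05, 0, 0], "turn": 0},
    {"linear": [-0.05, 0, 0], "turn": 0},
    {"linear": [0, 0, 0], "turn": 0},
    {"linear": [0, 0, 0], "turn": 0},
  ],
)

```text
time: 20.82
tcp_pos: [585.8, -66.4, 307.6]
tool_rot: [0.558, -0.432, 0.56, 0.434]
contact_force: [6.1, 0.5, -3.8]
grip_width: 22.6
```

Emit:
jog_arm(
  commands=[
    {"linear": [0.1, -0.04, 0], "turn": 0},
    {"linear": [0.02, 0, 0], "turn": 0},
    {"linear": [0, 0, 0], "turn": 0},
    {"linear": [0, 0, 0], "turn": 0},
    {"linear": [0, 0, 0], "turn": 0},
    {"linear": [0, 0, 0], "turn": 0},
    {"linear": [0, 0, 0], "turn": 0},
    {"linear": [0, 0, 0], "turn": 0},
  ],
)

```text
time: 21.48
tcp_pos: [585.8, -66.4, 307.7]
tool_rot: [0.558, -0.433, 0.559, 0.434]
contact_force: [6.0, -0.0, -9.3]
grip_width: 22.5
```

```bash
python3 -c "
from h import *
stat()"
```

```text
t 21.48 stand xyz [  0.5  -9.9 307.7] xwant 0.2 F stand [ 5.6  2.2 -9.3] toolang -7.09 q -2.85 w 22.5 M [-0.06 -0.94  0.18]
```

Emit:
jog_arm(
  commands=[
    {"linear": [0.1, -0.04, 0], "turn": 0},
    {"linear": [0, 0, 0], "turn": 0},
    {"linear": [0, 0, 0], "turn": 0},
    {"linear": [0, 0, 0], "turn": 0},
  ],
)

```text
time: 21.82
tcp_pos: [585.9, -66.4, 307.7]
tool_rot: [0.559, -0.433, 0.559, 0.433]
contact_force: [0.4, -0.2, -6.6]
grip_width: 22.6
```

Emit:
jog_arm(
  commands=[
    {"linear": [0, 0, 0], "turn": 0},
    {"linear": [0, 0, 0], "turn": 0},
    {"linear": [0, 0, 0], "turn": 0},
    {"linear": [0, 0, 0], "turn": 0},
    {"linear": [0, 0, 0], "turn": 0},
    {"linear": [0, 0, 0], "turn": 0},
  ],
)

```text
time: 22.32
tcp_pos: [586.0, -66.5, 307.7]
tool_rot: [0.559, -0.433, 0.559, 0.433]
contact_force: [-1.4, 0.7, -8.0]
grip_width: 22.9
```

```bash
python3 -c "
from h import *
stat()"
```

```text
t 22.32 stand xyz [  0.7  -9.9 307.7] xwant 0.2 F stand [-1.6  0.1 -8. ] toolang -7.08 q -2.84 w 22.9 M [0.02 0.14 0.19]
```

Emit:
jog_arm(
  commands=[
    {"linear": [0.06, 0, 0], "turn": 0},
    {"linear": [0, 0, 0], "turn": 0},
    {"linear": [0, 0, 0], "turn": 0},
    {"linear": [0, 0, 0], "turn": 0},
    {"linear": [0, 0, 0], "turn": 0},
  ],
)

```text
time: 22.73
tcp_pos: [586.0, -66.4, 307.7]
tool_rot: [0.559, -0.433, 0.559, 0.433]
contact_force: [-2.5, 0.7, -4.6]
grip_width: 22.7
```

Emit:
jog_arm(
  commands=[
    {"linear": [0.04, 0, 0], "turn": 0},
    {"linear": [0, 0, 0], "turn": 0},
    {"linear": [0, 0, 0], "turn": 0},
    {"linear": [0, 0, 0], "turn": 0},
    {"linear": [0, 0, 0], "turn": 0},
  ],
)

```text
time: 23.15
tcp_pos: [586.1, -66.4, 307.6]
tool_rot: [0.559, -0.433, 0.559, 0.433]
contact_force: [-5.6, 0.9, -0.6]
grip_width: 22.3
```

Emit:
jog_arm(
  commands=[
    {"linear": [0, 0.04, 0], "turn": 0},
    {"linear": [0, 0, 0], "turn": 0},
    {"linear": [0, 0, 0], "turn": 0},
    {"linear": [0, 0, 0], "turn": 0},
    {"linear": [0, 0, 0], "turn": 0},
    {"linear": [0, 0, 0], "turn": 0},
    {"linear": [0, 0, 0], "turn": 0},
    {"linear": [0, 0, 0], "turn": 0},
    {"linear": [0, 0, 0], "turn": 0},
  ],
  force=20,
)

```text
time: 23.9
tcp_pos: [586.0, -66.4, 307.5]
tool_rot: [0.559, -0.434, 0.559, 0.433]
contact_force: [-3.2, 1.9, 3.7]
grip_width: 22.7
```

```bash
python3 -c "
from h import *
stat();a=save('scene','s16.png').astype(float);b=cv2.imread('pics/s15.png').astype(float)
c=imaging.camera('scene').astype(float);print(np.abs(a-c)[155:285,180:310].mean(),np.abs(a-b)[155:285,180:310].mean())"
```

```text
t 23.9 stand xyz [  0.6  -9.8 307.5] xwant 0.2 F stand [-3.7  0.6  3.7] toolang -7.09 q -2.81 w 22.7 M [0.18 0.49 0.24]
2.027001972386588 2.1165483234714
```

Emit:
jog_arm(
  commands=[
    {"linear": [-0.04, 0.02, 0], "turn": 0},
    {"linear": [0, 0, 0], "turn": 0},
    {"linear": [0, 0, 0], "turn": 0},
  ],
)

```text
time: 24.25
tcp_pos: [586.0, -66.4, 307.5]
tool_rot: [0.559, -0.433, 0.559, 0.433]
contact_force: [-0.9, 1.2, 4.9]
grip_width: 22.8
```

Emit:
jog_arm(
  commands=[
    {"linear": [0, 0, 0], "turn": 0},
    {"linear": [0, 0, 0], "turn": 0},
    {"linear": [0, 0, 0], "turn": 0},
    {"linear": [0, 0, 0], "turn": 0},
    {"linear": [0, 0, 0], "turn": 0},
    {"linear": [0, 0, 0], "turn": 0},
    {"linear": [0, 0, 0], "turn": 0},
    {"linear": [0, 0, 0], "turn": 0},
  ],
  gripper=100,
)

```text
time: 24.92
tcp_pos: [585.7, -66.3, 307.3]
tool_rot: [0.559, -0.433, 0.559, 0.433]
contact_force: [-0.3, -0.1, -0.5]
grip_width: 85.3
```

```bash
python3 -c "
from h import *
stat();save('wrist','w17.png')"
```

```text
t 24.92 stand xyz [  0.4  -9.9 307.3] xwant 0.2 F stand [-0.2 -0.2 -0.5] toolang -7.09 q -2.84 w 85.3 M [0.02 0.01 0.01]
```

View pics/w17.png

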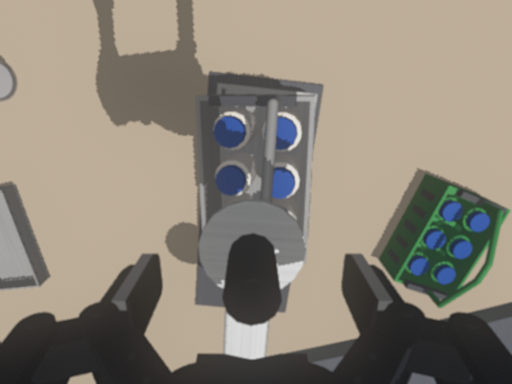

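Released, with the handle centred between the open jaws. Next I retreat straight up.

Emit:
jog_arm(
  commands=[
    {"linear": [-0.5, 0, 0], "turn": 0},
    {"linear": [-1, 0, 0], "turn": 0},
    {"linear": [-1.5, 0, 0], "turn": 0},
    {"linear": [-1.5, 0, 0], "turn": 0},
    {"linear": [-1.5, 0, 0], "turn": 0},
    {"linear": [-1.5, 0, 0], "turn": 0},
    {"linear": [-1.5, 0, 0], "turn": 0},
    {"linear": [-1, 0, 0], "turn": 0},
    {"linear": [0, 0, 0], "turn": 0},
    {"linear": [0, 0, 0], "turn": 0},
  ],
)

```text
time: 25.8
tcp_pos: [585.8, -66.4, 408.6]
tool_rot: [0.559, -0.434, 0.558, 0.433]
contact_force: [0.2, -0.1, 0.2]
grip_width: 85.1
```

Emit:
jog_arm(
  commands=[
    {"linear": [0, 1, 0], "turn": 0},
    {"linear": [0, 2, 0], "turn": 0},
    {"linear": [0, 2, 0], "turn": 0},
    {"linear": [0, 2, 0], "turn": 0},
    {"linear": [0, 2, 0], "turn": 0},
    {"linear": [0, 1, 0], "turn": 0},
    {"linear": [0, 0, 0], "turn": 0},
    {"linear": [0, 0, 0], "turn": 0},
    {"linear": [0, 0, 0], "turn": 0},
  ],
)

```text
time: 26.55
tcp_pos: [489.3, -41.5, 406.5]
tool_rot: [0.559, -0.433, 0.559, 0.433]
contact_force: [-0.0, -0.4, -0.7]
grip_width: 85.1
```

```bash
python3 -c "
from h import *
stat();A=save('scene','s18.png');a=A[155:285,180:310];b=save('side','d18.png')[140:270,235:365];cv2.imwrite('pics/c18.png',cv2.resize(np.hstack([a,b]),(800,400),interpolation=cv2.INTER_CUBIC))
for l in ['handle','hook','basket','bail_middle']:
  for c in('scene','side'):print(l,c,[(round(d['p'],2),np.round(d['at'],1),np.round([(d['at']-o)@x,(d['at']-o)@y],1)) for d in spotter.mark_of(c,l)][:2])
C=imaging.camera('scene');print(np.abs(A.astype(float)-C)[155:285,180:310].mean())
"
```

```text
t 26.55 stand xyz [-98.4 -22.2 406.5] xwant 1.2 F stand [ 0.1 -0.4 -0.7] toolang -7.08 q -6.37 w 85.1 M [-0.   -0.02 -0.02]
handle scene [(0.86, array([586.3, -69.2, 314.5]), array([  2. , -12.3]))]
handle side [(0.77, array([583.1, -67.5, 317.6]), array([ -1.6, -11.9]))]
hook scene [(0.28, array([ 406.1, -371.2,   -2.8]), array([ -54.8, -359.4]))]
hook side []
basket scene [(0.78, array([591.5, -51.9, 112.9]), array([0.5, 5.7])), (0.37, array([587.3, -67.4, 315. ]), array([  2.2, -10.3]))]
basket side [(0.83, array([585.5, -51.4, 111.5]), array([-5.3,  3.9])), (0.82, array([772.1, 167.4,   1.5]), array([ 88. , 275.9]))]
bail_middle scene [(0.85, array([772.2, 171.5, 125.7]), array([ 86.6, 279.8])), (0.8, array([583.4, -73.1, 228.4]), array([  0.7, -17. ]))]
bail_middle side [(0.86, array([582.3, -75.2, 236.5]), array([  0.4, -19.4])), (0.69, array([771.4, 167.8, 120.2]), array([ 87.2, 276.1]))]
1.9767061143984221
```

View pics/c18.png

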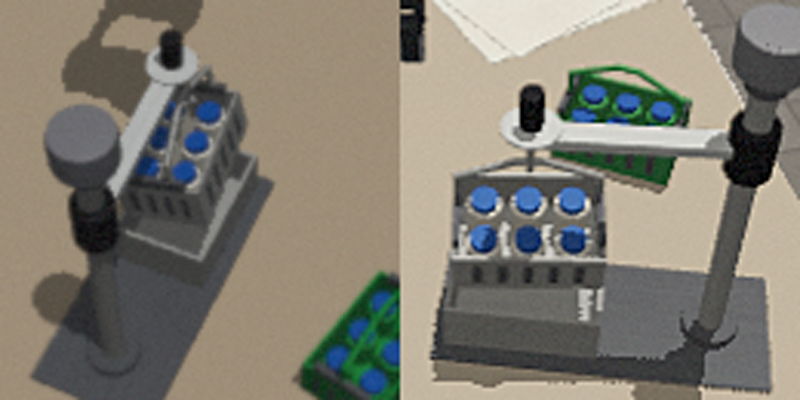

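Emit:
jog_arm(
  commands=[
    {"linear": [0, 0, 0], "turn": 0},
    {"linear": [0, 0, 0], "turn": 0},
    {"linear": [0, 0, 0], "turn": 0},
    {"linear": [0, 0, 0], "turn": 0},
    {"linear": [0, 0, 0], "turn": 0},
    {"linear": [0, 0, 0], "turn": 0},
    {"linear": [0, 0, 0], "turn": 0},
    {"linear": [0, 0, 0], "turn": 0},
    {"linear": [0, 0, 0], "turn": 0},
    {"linear": [0, 0, 0], "turn": 0},
  ],
)

```text
time: 27.93
tcp_pos: [488.9, -41.4, 407.3]
tool_rot: [0.559, -0.433, 0.559, 0.433]
contact_force: [-0.3, 0.4, -0.0]
grip_width: 85.4
```

```bash
python3 -c "
from h import *
A=cv2.imread('pics/s18.png').astype(float);C=save('scene','s19.png').astype(float);print(np.abs(A-C)[155:285,180:310].mean(),np.abs(A-C)[300:,300:].mean())
print(sign_off())"
```

```text
1.9968244575936884 1.7939502845163222
the job is handed in; nothing more can be done
None
```

The basket is hanging on the hook above its own bath with the arm fully up, and the job was handed in at about 28 s.

- **What I did:** I gripped the black handle, swung the arm to the bath's -y side and pulled it down beside the basket. I then moved the hook under the bar until the shank touched it at about 2 N and backed off 2.5 mm. From there I let the spring raise the basket slowly. As it came clear of the rim it tilted, because its bail is clamped about 22 mm off centre, so I swung the arm back by the same amount. At the top stop I released the handle and retreated.
- **Last checks:**
  - The handle reads 314–318 mm, so the arm is fully up.
  - The basket's underside is at about 112 mm, against the 65 mm rim, and its origin is within about 6 mm of the bath's centre.
  - Pictures taken over a second apart differ only by noise, so the basket is still.
  - The robot touches nothing, and the other things on the bench were not touched.
- **What did not go cleanly:**
  - At the top stop the gripper pulled upward against the stop with up to about 9 N until I eased it off.
  - In the last look the network did not find the hook itself. That the bar is on the hook shows from the pictures, the basket hanging there and the 7 N drop in pull as it was lifted.

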